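# Turn the lidded cutter box over on its stand

## Robot

A 6-joint arm with a two-finger parallel gripper is mounted at the origin on a cart in front of the work surface, level with it; the furniture and walls round the work are solid. World frame = base frame: x ahead of the robot, y to its left, z up, the work surface at z = 0. Lengths are in m, angles in rad, forces in N, time in s.
With the tool pointing down it reaches from about 0.35 to 0.875 m from the base axis. Payload 4.2 kg.
Tool frame: the origin (TCP) lies midway between the tips of the shut fingers; the grasp point (between the pads) lies 19 mm behind it (bot.grip_point_offset is the distance from the TCP to the grasp point, in m); z points along the fingers, y is the line along which they close (so a half turn about z gives the same grasp; the last joint's range is limited). The gripper opens to 87 mm and grips with 3 to 60 N. Pads are 19 mm wide; open, the fingers measure 117 mm over their backs; the gripper's body (75 mm by 190 mm) begins 51 mm behind the grasp point.
Start: joints at [1.482, 0.385, 0.008, 0, -1.194, -0.259], TCP at [0.213, 0.588, 0.187] pointing down, gripper open.
Joint ranges: [-3.14, 3.14], [-1.21, 2.06], [-1.07, 1.41], [-3.16, 2.05], [-2.99, -0.16], [-3.1, 3.1]. Speed limits (rad/s): [2.79, 2.79, 3.14, 3.14, 3.14, 3.14].

## Interface

Orientations are given as a unit quaternion [x, y, z, w].
In Python, from rig import readout, viewer, ticket, bot gives the robot as it stands.
- The arm moves only by the shell command python3 -m pendant 'ROWS'. ROWS is text: rows parted by semicolons, each of 7 numbers parted by spaces: the opening, from 0 (shut) to 1 (fully open), then the shift along the tool's x, y, z in mm, then the turn, a rotation vector about the tool's x, y, z in rad. In form: fingers x y z wx wy wz; .... A call has 1 to 8 rows; each row shifts and turns the commanded pose from where the row before left it, along the tool's axes as they then stand; what a row does not reach is not made up. A row lasts 1/10 s, in which the tool goes at most 50 mm and 8.59 degrees, less where a joint would pass 70% of its speed; a pose out of reach is approached as far as the arm can. A call with a gripper value outside its range is refused whole. The fingers move at their own pace and stop on an object; the grip force is fixed at half the most. Time passes only in rows, so rows that do not move let the fingers close. It gives the time, the measured TCP pose, the force, the opening and the grip force at its end, in the units of the state.
- readout.get_state(): the state, without advancing time (a new reading comes with each control period).
- viewer.camera(name): name is "side" or "top" or "wrist"; returns (picture, depth): 384x512x3 uint8, blue, green, red; 384x512 float32, m along the optical axis (not along the pixel's ray), 0 where there is no reading.
- viewer.get_calibration(name): a dict with "fx", "fy", "cx", "cy" (pixels), "T" (4x4, takes a point from camera to world coordinates). Camera axes: x right, y up, looking along -z (the intrinsics and any distortion apply to the point x, -y, -z); pixel columns grow to the right and rows downward; lengths in m; the calibration is good to about 2 mm. A picture is of the moment at which its call begins: read the wrist's pose just before it. get_calibration takes no time and is no camera call; for the wrist camera it gives the pose at the moment of the call.
- ticket.finish_job(): hands the job in; it is judged then, once.
The state is a dict: "clock": time; "qpos": joint angles; "joint_vel": joint speeds; "joint_torque": joint torques, N m; "tool_pos": TCP position; "ee_rot": TCP orientation; "ft_force": force on the tool from outside, world axes, zero at the start; "wrist_torque": the same for the moment, N m; "opening": opening from 0.0 (shut) to 1.0 (fully open); "grip_force": force on a finger pad.
Only numpy, scipy, OpenCV 4.12 (cv2) and the standard library are available. Lean on these libraries where they do the work, as an engineer would, in place of code of your own. Each camera call takes 0.05 s, during which the arm holds its last target. There are 200 camera calls.

## Task

The flat wooden box of biscuit cutters leans on the wire stand with its loose lid uppermost. Pinch the lid and the box together so that the lid stays shut, turn the box over, and lean it on the same stand again, squarely and about central, now with the lid face lying flat against the long sloping wires that carried its bottom, so that the box's own weight keeps it closed. The lid must not come open at any time, the cutters must stay inside, and the mug, the jug and the sugar bowl must be left alone.

Things in the scene. Friction and masses are not known exactly. Their poses are not given: they have to be found in the camera images.
- box_center (a point): Middle of the closed box (fixed to the box, not the lid): light wood, 90 (x) x 140 (y) x 44 mm with lid (z), about 0.4 kg. Its z points out through the lid, its x down the slope. It starts leaning at 45 degrees, lid up and facing right (or right and away); its upper long edge (x = -45 mm) is on the left, overhangs the sloping wires by 26 mm and is free to be pinched across the 44 mm.
- lid_seat (a point): Centre of the box's rim, where the underside of the lid belongs: 36 mm from the box's outer bottom, 14 mm from box_center along z.
- lid_center (a point): Centre of the underside of the lid's 8 mm slab; coincides with lid_seat when shut; axes as the box's. The lid is loose: outline and wood of the box, flush with its sides, a thin routed line round its outer face, a 6 mm deep lip fitting inside the walls with 1.5 mm play; nothing else holds it.
- stand: Fixed stand of 8 mm steel wire; origin on the worktop under it. Two V-shaped side wires at y = -45 and +45 mm, open between except cross wires at the V's bottom and the feet. Left arm: 64 mm long, slopes down at 45 degrees towards the stand's +x (right, or right and away), carries a big face of the box. Right arm: square to it, 56 mm, stops the lower edge. V's inner corner at x 20, z 35 mm.
- stand_seat (a point): Where box_center lies when the box rests properly in the stand, either way up: 4, 0, 82 mm in the stand's frame.
- cutter_1: One of two loose steel rings (biscuit cutters, 46 mm across, 22 mm high) hidden in the box; origin at the centre of one end.
- cutter_2: The other biscuit cutter, alike.
- mug: Teal mug, 68x99x73 mm, standing to the left of the stand; origin at its foot.
- jug: Small brown jug, 62x90x93 mm, standing to the right of the stand; origin at its foot.
- sugar_bowl: Pale lidded sugar bowl, 68x68x70 mm, standing beyond and left of the stand; origin at its foot.
Things that resemble listed ones, but are neither listed nor needed, are in the scene too. There is more than one size of the part that bears box_center; the job needs the larger.

How it is judged:
By the outcome, as a careful person would: the job done as asked, in the order asked, and still so for the second after the job is handed in, with the robot touching nothing.
It also fails if it takes over 51 s, if anything falls off the work surface, if the arm or the gripper's body presses on something with over 40 N, if the wrist force passes 120 N, or if a joint passes its speed limit or range.

## Working session

There is one attempt and no reset: what is moved stays moved. The work goes in short steps, Python scripts to look and compute and a shell command to move; the robot and the scene stay as the last step left them, time stands still between calls to the robot, and variables do not carry over. Pictures are saved under pics/ and viewed, at most 10 in all, crops included, and the job is handed in when it is done.

```bash
ls; mkdir -p pics; cat > h.py <<'E'
import numpy as np, cv2
from rig import readout, viewer, ticket, bot
from scipy.spatial.transform import Rotation as R
def pts(name):
    c=viewer.get_calibration(name); im,d=viewer.camera(name)
    v,u=np.mgrid[:384,:512]
    P=np.stack([(u-c['cx'])/c['fx']*d,-(v-c['cy'])/c['fy']*d,-d],-1)
    return im,d,P@c['T'][:3,:3].T+c['T'][:3,3]
E
python3 - <<'E'
from h import *
s=readout.get_state();print(s)
ims=[]
for n in('top','side'):
    im,d,P=pts(n);ims.append(im);np.savez(''+n,im=im,d=d,P=P)
    c=viewer.get_calibration(n);print(n,c)
cv2.imwrite('pics/a.png',cv2.resize(np.vstack(ims),(800,1200))[:600]);cv2.imwrite('pics/b.png',cv2.resize(ims[1],(800,600)))
E
```

```text
pics
{'clock': 0.0, 'qpos': array([ 1.48155778e+00,  3.85558715e-01,  6.59566668e-03, -4.88341073e-04,
       -1.19395121e+00, -2.58574217e-01]), 'joint_vel': array([ 0.00037171, -0.00025232, -0.00021912,  0.00045609,  0.00049283,
        0.00294235]), 'joint_torque': array([-8.99235511e-04, -3.90668428e+01,  1.87406391e+01,  4.21988457e+00,
        1.10093740e-02, -1.86560987e-04]), 'tool_pos': array([0.21279912, 0.58693566, 0.18564814]), 'ee_rot': array([ 9.84900187e-01, -1.73119751e-01, -1.36575738e-04,  1.07436323e-03]), 'ft_force': array([ 0.20757794,  0.57347906, -0.88675121]), 'wrist_torque': array([-0.07748565, -0.04956563,  0.04373947]), 'grip_force': 0.0, 'opening': 1.0003117027893529}
top {'fx': 403.1924412930759, 'fy': 403.1924412930759, 'cx': 255.26390550481014, 'cy': 192.39601492762367, 'T': array([[-2.50227326e-03,  9.76375867e-01, -2.16064586e-01,
         3.48543035e-01],
       [-9.99996291e-01, -2.21079544e-03,  1.59071263e-03,
         2.06319633e-02],
       [ 1.07545882e-03,  2.16067765e-01,  9.76377777e-01,
         1.30929809e+00],
       [ 0.00000000e+00,  0.00000000e+00,  0.00000000e+00,
         1.00000000e+00]])}
side {'fx': 401.89727725735094, 'fy': 401.89727725735094, 'cx': 257.62421067675143, 'cy': 198.06667144045647, 'T': array([[ 0.96630271,  0.10753828, -0.23386873,  0.3333255 ],
       [-0.25729635,  0.37671873, -0.88987729, -1.04998264],
       [-0.00759314,  0.92006441,  0.39169354,  0.55752819],
       [ 0.        ,  0.        ,  0.        ,  1.        ]])}
```

View pics/a.png

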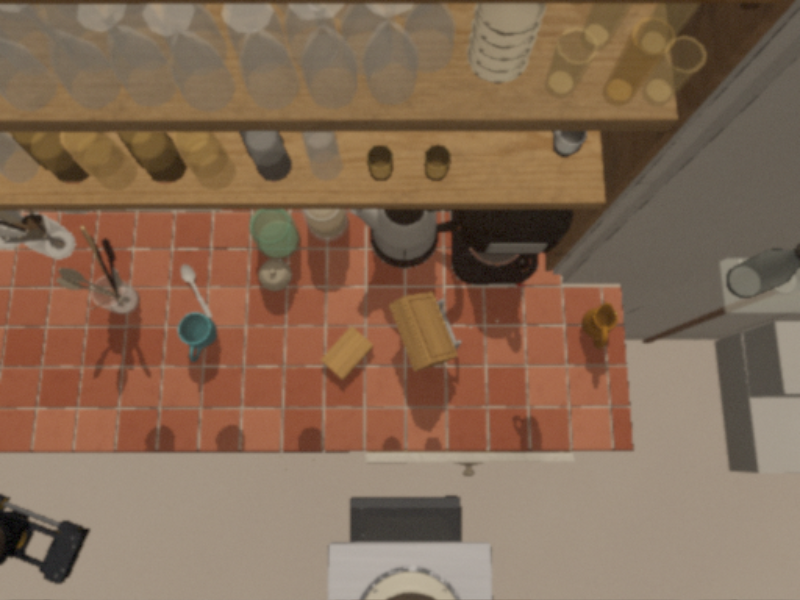

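View pics/b.png

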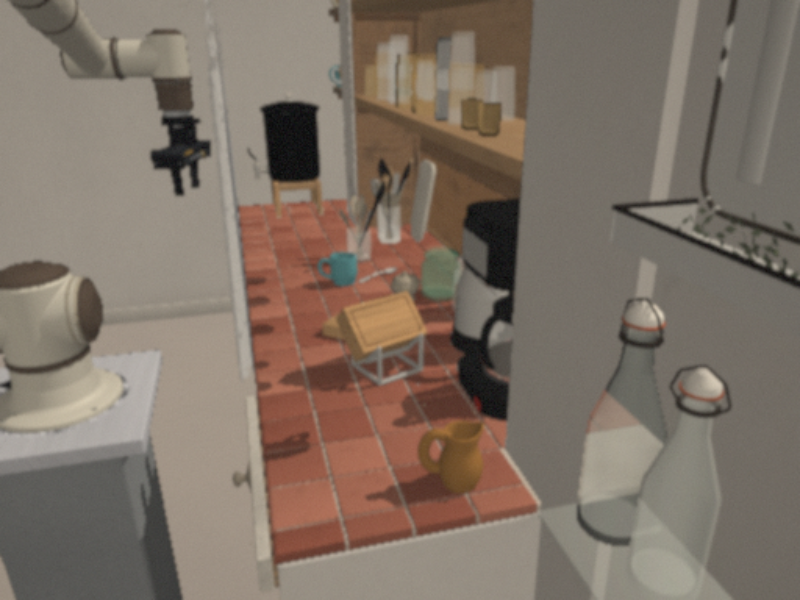

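The top picture shows the box at about (425,330) px, leaning with its lid to the right. A small decoy box is at (347,353). The mug is at (197,330), the jug at (600,322) and the sugar bowl at (275,273). A coffee machine and kettle stand beyond, and a shelf runs along the top edge. The side picture shows the box on its stand at (385,330).

```bash
python3 - <<'E'
from h import *
z=np.load('top.npz');P=z['P'];im=z['im']
z2=np.load('side.npz')
for nm,Z,(u0,u1,v0,v1) in (('top',z,(245,297,180,242)),('side',z2,(205,280,180,235))):
    P=Z['P'];hsv=cv2.cvtColor(Z['im'],cv2.COLOR_BGR2HSV)
    m=np.zeros(P.shape[:2],bool);m[v0:v1,u0:u1]=1
    m&=(P[...,2]>.05)&(P[...,2]<.16)&(hsv[...,0]>11)&(hsv[...,0]<28)&(hsv[...,1]>80)
    q=P[m]
    # ransac plane
    rng=np.random.default_rng(0);best=0
    for _ in range(500):
        a=q[rng.choice(len(q),3,False)];n=np.cross(a[1]-a[0],a[2]-a[0]);n/=np.linalg.norm(n)+1e-12
        if abs(n[2])<.4: continue
        i=abs((q-a[0])@n)<.003
        if i.sum()>best: best=i.sum();b=i
    f=q[b];c=f.mean(0);n=np.linalg.svd(f-c)[2][2];n*=np.sign(n[2])
    f=q[abs((q-c)@n)<.004]
    ey=np.cross(n,[0,0,1]);ey/=np.linalg.norm(ey);ex=np.cross(ey,n)
    if ex[2]>0: ex=-ex;ey=-ey
    uv=np.c_[(f-c)@ex,(f-c)@ey]
    r=cv2.minAreaRect((uv*1000).astype(np.float32))
    print(nm,len(q),len(f),'c',c,'n',n,'ex',ex,'ey',ey,'rect',r, 'center',c+ex*r[0][0]/1e3+ey*r[0][1]/1e3)
    print('az n',np.degrees(np.arctan2(n[1],n[0])),'tilt',np.degrees(np.arccos(n[2])))
# heights of neighbours on the top view
P=z['P']
for nm,(u,v) in dict(kettle=(258,150),coffee=(318,150),shelfedge=(260,128),small=(222,226),jug=(384,206)).items():
    w=P[v-6:v+7,u-6:u+7].reshape(-1,3);print(nm,w.mean(0),w[:,2].max())
r=P[135:180,225:300].reshape(-1,3);r=r[(r[:,2]>.05)];print('kettle min x',np.sort(r[:,0])[:5],r[:,2].max())
E
```

```text
top 1364 863 c [ 0.56356072 -0.04220559  0.10025651] n [ 0.24581851 -0.66203795  0.70801061] ex [ 0.24644813 -0.66373364 -0.7062018 ] ey [ 0.93746284  0.34808536 -0.        ] rect ((3.0257720947265625, 1.42706298828125), (96.0813980102539, 140.0680389404297), 0.03354400023818016) center [ 0.56564423 -0.04371715  0.09811971]
az n -69.62974828031604 tilt 44.92671747697772
side 1548 1301 c [ 0.56298419 -0.04576045  0.09647807] n [ 0.24784743 -0.66349284  0.70593832] ex [ 0.24703033 -0.66130547 -0.70827332] ey [ 0.93677514  0.3499319  -0.        ] rect ((-0.14984130859375, 2.4605026245117188), (141.2191619873047, 91.16061401367188), 89.39999389648438) center [ 0.56525211 -0.04480035  0.0965842 ]
az n -69.51685033191792 tilt 45.09460088762371
kettle [0.73465154 0.01020367 0.15361019] 0.18140708926556215
coffee [ 0.68307305 -0.14483439  0.30704415] 0.3214710669221017
shelfedge [0.708301   0.00732762 0.39769405] 1.3092980902870157
small [0.52190386 0.12487139 0.03100242] 1.3092980902870157
jug [ 0.5827055  -0.39122064  0.04706419] 0.09126514790913487
kettle min x [0.34854304 0.34854304 0.34854304 0.34854304 0.34854304] 1.3092980902870157
```

```bash
cat >> h.py <<'E'
C=np.array([.560,-.0297,.0815]);AZ=np.radians(-69.55)
hx=np.array([np.cos(AZ),np.sin(AZ),0]);ey=np.array([-hx[1],hx[0],0]);Z=np.array([0,0,1.])
n=(hx+Z)/2**.5;ex=(hx-Z)/2**.5
RP=R.from_matrix(np.c_[ey,n,ex]);RM=R.from_matrix(np.c_[-ey,-n,ex])
def go(p,Rt=None,note=''):
    "translation in current tool axes (mm) and turn rotvec; turn first, then shift in target axes"
    s=readout.get_state();r0=R.from_quat(s['ee_rot']);d=(np.asarray(p)-s['tool_pos'])*1000
    print(note,'t',s['clock'].round(2),'q',s['qpos'].round(2),'F',s['ft_force'].round(1),'op',round(s['opening'],3),'pos',s['tool_pos'].round(4))
    print('  shift now-axes',r0.inv().apply(d).round(1),end=' ')
    if Rt is not None: print('turn',(r0.inv()*Rt).as_rotvec().round(3),'shift target-axes',Rt.inv().apply(d).round(1),end='')
    print()
E
python3 - <<'E'
from h import *
print([a for a in dir(bot) if a[0]!='_'])
go([.48,.12,.32],RP,'P');go([.48,.12,.32],RM,'M')
E
```

```text
['MotionError', 'grip_point_offset']Traceback (most recent call last):
  File "<stdin>", line 3, in <module>
  File "h.py", line 16, in go
    print(note,'t',s['clock'].round(2),'q',s['qpos'].round(2),'F',s['ft_force'].round(1),'op',round(s['opening'],3),'pos',s['tool_pos'].round(4))
                   ^^^^^^^^^^^^^^^^
AttributeError: 'float' object has no attribute 'round'
```

```bash
sed -i "s/s\['clock'\].round(2)/round(s['clock'],2)/" h.py
python3 - <<'E'
from h import *
go([.48,.12,.32],RP,'P');go([.48,.12,.32],RM,'M')
E
```

```text
P t 0.1 q [ 1.48  0.39  0.01 -0.   -1.19 -0.26] F [ 0.1 -0.9  0.1] op 0.999 pos [0.2128 0.587  0.1857]
  shift now-axes [ 410.4  348.2 -133.5] turn [-0.75   0.277 -0.667] shift target-axes [ 87.2 470.4 280.5]
M t 0.1 q [ 1.48  0.39  0.01 -0.   -1.19 -0.26] F [ 0.1 -0.9  0.1] op 0.999 pos [0.2128 0.587  0.1857]
  shift now-axes [ 410.4  348.2 -133.5] turn [0.348 0.942 2.281] shift target-axes [ -87.2 -470.4  280.5]
```

```bash
python3 -m pendant '0.7 0 0 -45 0 0 0;0.7 0 0 -45 0 0 0;0.7 29 25 -43 0 0 0;0.7 29 25 0 0 0 0;0.7 29 25 0 0 0 0;0.7 29 25 0 0 0 0;0.7 29 25 0 0 0 0;0.7 29 25 0 0 0 0' && python3 -m pendant '0.7 29 25 0 0 0 0;0.7 29 25 0 0 0 0;0.7 29 25 0 0 0 0;0.7 29 25 0 0 0 0;0.7 29 25 0 0 0 0;0.7 29 25 0 0 0 0;0.7 29 25 0 0 0 0;0.7 29 23 0 0 0 0'
python3 - <<'E'
from h import *
go([.48,.12,.32],RP,'P')
E
```

```text
clock: 0.9
tool_pos: [0.3233, 0.3899, 0.3137]
ee_rot: [0.985, -0.173, -0.0, 0.0]
ft_force: [0.4, 0.5, 0.1]
opening: 0.699
grip_force: 0.0
clock: 1.7
tool_pos: [0.4738, 0.1248, 0.3139]
ee_rot: [0.985, -0.173, -0.0, 0.0]
ft_force: [-0.2, -0.1, 0.3]
opening: 0.703
grip_force: 0.0
P t 1.7 q [ 0.59  0.08 -0.08 -0.   -1.41  0.63] F [-0.2 -0.1  0.3] op 0.703 pos [0.4738 0.1248 0.3139]
  shift now-axes [ 7.5  2.4 -6.1] turn [-0.752  0.277 -0.667] shift target-axes [4.2 9.  0.4]
```

```bash
python3 -m pendant '0.7 0 0 0 -0.094 0.0346 -0.0834;0.7 0 0 0 -0.094 0.0346 -0.0834;0.7 0 0 0 -0.094 0.0346 -0.0834;0.7 0 0 0 -0.094 0.0346 -0.0834;0.7 0 0 0 -0.094 0.0346 -0.0834;0.7 0 0 0 -0.094 0.0346 -0.0834;0.7 0 0 0 -0.094 0.0346 -0.0834;0.7 0 0 0 -0.094 0.0346 -0.0834'; python3 -m pendant '0.7 0 0 0 0 0 0;0.7 0 0 0 0 0 0'
python3 - <<'E'
from h import *
go(C-.096*ex,RP,'P')
E
```

```text
clock: 2.5
tool_pos: [0.4737, 0.1269, 0.3139]
ee_rot: [0.908, 0.166, 0.068, 0.378]
ft_force: [1.0, -0.3, 0.2]
opening: 0.698
grip_force: 0.0
clock: 2.7
tool_pos: [0.4734, 0.1267, 0.3138]
ee_rot: [0.909, 0.164, 0.068, 0.376]
ft_force: [1.1, 0.8, 0.2]
opening: 0.703
grip_force: 0.0
P t 2.7 q [ 0.99  0.19 -0.4   0.61 -1.52  0.73] F [1.1 0.8 0.2] op 0.703 pos [0.4734 0.1267 0.3138]
  shift now-axes [ 26.6 -39.1 193.2] turn [-0.001  0.001 -0.001] shift target-axes [ 26.5 -39.2 193.2]
```

```bash
python3 -m pendant '0.7 4.4 -6.5 32 0 0 0;0.7 4.4 -6.5 32 0 0 0;0.7 4.4 -6.5 32 0 0 0;0.7 4.4 -6.5 32 0 0 0;0.7 4.4 -6.5 32 0 0 0;0.7 4.5 -6.7 33 0 0 0;0.7 0 0 0 0 0 0;0.7 0 0 0 0 0 0'
python3 - <<'E'
from h import *
go(C+.004*ex,RP,'P')
im,d,P=pts('wrist');i2,_,_=pts('side')
cv2.imwrite('pics/c.png',np.hstack([im,i2[120:504,120:360]]))
m=(abs((P-C)@n-.022)<.006)&(abs((P-C)@ex)<.06)&(abs((P-C)@ey)<.09)
q=P[m]-C;print(m.sum(), 'n',np.median(q@n),'ex range',np.percentile(q@ex,[1,99]),'ey',np.percentile(q@ey,[1,99]))
E
```

```text
clock: 3.5
tool_pos: [0.5373, 0.0334, 0.1509]
ee_rot: [0.91, 0.162, 0.068, 0.376]
ft_force: [-0.1, 0.3, 0.1]
opening: 0.701
grip_force: 0.0
P t 3.5 q [ 0.73  0.34 -0.68  0.85 -1.08  0.58] F [-0.1  0.3  0.1] op 0.701 pos [0.5373 0.0334 0.1509]
  shift now-axes [ -0.8  -1.6 100.5] turn [-0.     0.    -0.004] shift target-axes [ -0.8  -1.6 100.5]Traceback (most recent call last):
  File "<stdin>", line 4, in <module>
    return _nx.concatenate(arrs, 1, dtype=dtype, casting=casting)
           ~~~~~~~~~~~~~~~^^^^^^^^^^^^^^^^^^^^^^^^^^^^^^^^^^^^^^^
ValueError: all the input array dimensions except for the concatenation axis must match exactly, but along dimension 0, the array at index 0 has size 384 and the array at index 1 has size 264
```

```bash
python3 - <<'E'
from h import *
im,d,P=pts('wrist');i2,_,_=pts('side')
cv2.imwrite('pics/c.png',np.hstack([im,i2[:,120:360]]))
np.savez('w',P=P,im=im)
m=(abs((P-C)@n-.022)<.006)&(abs((P-C)@ex)<.06)&(abs((P-C)@ey)<.09)
q=P[m]-C;print(m.sum(), 'n',np.median(q@n),'ex range',np.percentile(q@ex,[1,99]),'ey',np.percentile(q@ey,[1,99]))
m=(abs((P-C)@ex+.045)<.01)&(abs((P-C)@n)<.05)&(abs((P-C)@ey)<.09)
q=P[m]-C;print(m.sum(), 'n',np.percentile(q@n,[1,99]),'ex',np.median(q@ex),'ey',np.percentile(q@ey,[1,99]))
E
```

```text
889 n 0.019482525972528055 ex range [-0.04727104 -0.04375384] ey [-0.04003507  0.06872243]
5470 n [-0.02035828  0.02258933] ex -0.045905106530961304 ey [-0.04009528  0.06881744]
```

View pics/c.png

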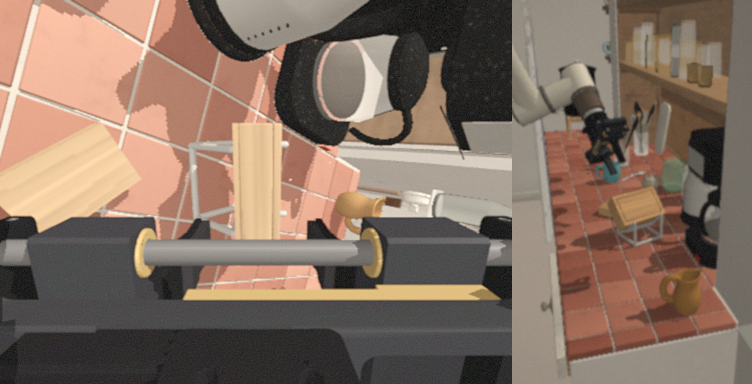

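The wrist view shows the box's upper edge face centred between the fingers at about (257,180) px. The wires are to its left at (205,150–230), and nothing is in the way. Going in.

```bash
python3 -m pendant '0.7 -0.8 -0.6 15 0 0 0;0.7 0 0 15 0 0 0;0.7 0 0 15 0 0 0;0.7 0 0 15 0 0 0;0.7 0 0 15 0 0 0;0.7 0 0 15 0 0 0;0.7 0 0 10 0 0 0;0.7 0 0 0 0 0 0'; python3 -m pendant '0.55 0 0 0 0 0 0;0.55 0 0 0 0 0 0'
python3 - <<'E'
from h import *
go(C+.004*ex,RP,'P')
E
```

```text
clock: 4.5
tool_pos: [0.5603, -0.0327, 0.079]
ee_rot: [0.909, 0.164, 0.068, 0.377]
ft_force: [-0.2, 0.2, -0.6]
opening: 0.701
grip_force: 0.0
clock: 4.7
tool_pos: [0.561, -0.0313, 0.0797]
ee_rot: [0.909, 0.164, 0.069, 0.376]
ft_force: [0.4, -0.1, 0.3]
opening: 0.603
grip_force: 0.0
P t 4.7 q [ 0.53  0.43 -0.81  1.12 -0.89  0.42] F [ 0.4 -0.1  0.3] op 0.603 pos [ 0.561  -0.0313  0.0797]
  shift now-axes [-0.3 -0.   1.4] turn [-0.    -0.002 -0.001] shift target-axes [-0.3 -0.   1.4]
```

```bash
python3 -m pendant '0.5 0 0 0 0 0 0;0 0 0 0 0 0 0;0 0 0 0 0 0 0;0 0 0 0 0 0 0;0 0 0 0 0 0 0;0 0 0 0 0 0 0;0 0 0 0 0 0 0;0 0 0 0 0 0 0'
python3 - <<'E'
from h import *
s=readout.get_state()
go(s['tool_pos']+[-.04,0.03,.13],RP,'P')
im,d,P=pts('top')
m=(abs((P-C)@n-.022)<.006)&(abs((P-C)@ex)<.06)&(abs((P-C)@ey)<.09)
q=P[m]-C;print(m.sum(), 'n',np.median(q@n))
E
```

```text
clock: 5.5
tool_pos: [0.5608, -0.032, 0.0797]
ee_rot: [0.909, 0.164, 0.069, 0.377]
ft_force: [-1.7, 1.8, 5.0]
opening: 0.501
grip_force: 30.0
P t 5.5 q [ 0.53  0.43 -0.81  1.12 -0.89  0.42] F [-1.7  1.8  5. ] op 0.501 pos [ 0.5608 -0.032   0.0797]
  shift now-axes [ -26.8   62.3 -121.7] turn [ 0.001 -0.002 -0.001] shift target-axes [ -27.    62.2 -121.7]
741 n 0.0223910094937602
```

```bash
python3 -m pendant '0 0 3 -3 0 0 0;0 0 6 -6 0 0 0;0 0 10 -10 0 0 0;0 0 10 -10 0 0 0;0 0 10 -10 0 0 0;0 0 10 -10 0 0 0;0 0 10 -10 0 0 0;0 0 10 -10 0 0 0'; python3 -m pendant '0 0 10 -10 0 0 0;0 0 10 -10 0 0 0;0 -7 -6 -8 0 0 0;0 -7 -6 -8 0 0 0;0 -7 -6 -8 0 0 0;0 -6 -6 -8 0 0 0;0 0 0 0 0 0 0;0 0 0 0 0 0 0'
python3 - <<'E'
from h import *
s=readout.get_state()
go([0.5608,-.032,.0797],RP,'P')
i2,_,_=pts('side');i1,_,_=pts('top');w,_,_=pts('wrist')
cv2.imwrite('pics/d.png',np.hstack([i2[:,120:360],i1[:,180:360],w]) [:, :800])
E
```

```text
clock: 6.35
tool_pos: [0.5593, -0.0326, 0.176]
ee_rot: [0.91, 0.164, 0.067, 0.376]
ft_force: [-0.2, 0.6, -4.4]
opening: 0.502
grip_force: 30.0
clock: 7.15
tool_pos: [0.5209, -0.004, 0.2102]
ee_rot: [0.909, 0.164, 0.068, 0.377]
ft_force: [0.8, -0.6, -3.7]
opening: 0.498
grip_force: 30.0
P t 7.15 q [ 0.7   0.22 -0.68  0.82 -1.15  0.69] F [ 0.8 -0.6 -3.7] op 0.498 pos [ 0.5209 -0.004   0.2102]
  shift now-axes [ 27.5 -63.9 120.7] turn [-0.    -0.001  0.001] shift target-axes [ 27.6 -63.9 120.7]
```

View pics/d.png

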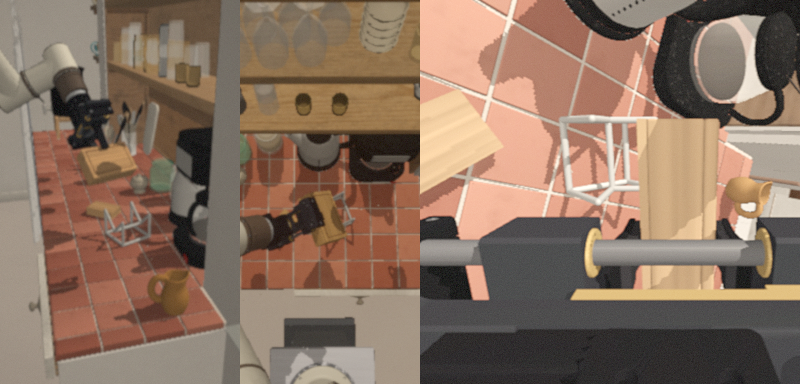

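The box is held shut, clear above the stand (the stand shows at (600,155) px in the wrist part). Now a test of the spin direction.

```bash
python3 -m pendant '0 0 0 0 0 0 0.04;0 0 0 0 0 0 0.08;0 0 0 0 0 0 0.08'
python3 - <<'E'
from h import *
go([0.5209,-.004,.2102],RM)
E
```

```text
clock: 7.6
tool_pos: [0.5211, -0.0051, 0.2101]
ee_rot: [0.921, 0.07, 0.106, 0.368]
ft_force: [-0.0, -0.5, -3.3]
opening: 0.501
grip_force: 30.0
 t 7.6 q [ 0.69  0.22 -0.68  0.82 -1.15  0.49] F [-0.  -0.5 -3.3] op 0.501 pos [ 0.5211 -0.0051  0.2101]
  shift now-axes [-0.  -0.7 -0.9] turn [ 1.000e-03 -0.000e+00  2.938e+00] shift target-axes [-0.1  0.7 -0.9]
```

```bash
python3 -m pendant '0 0 0 0 0 0 0.115;0 0 0 0 0 0 0.115;0 0 0 0 0 0 0.115;0 0 0 0 0 0 0.115;0 0 0 0 0 0 0.115;0 0 0 0 0 0 0.115;0 0 0 0 0 0 0.115;0 0 0 0 0 0 0.115'|tail -3
python3 -m pendant '0 0 0 0 0 0 0.115;0 0 0 0 0 0 0.115;0 0 0 0 0 0 0.115;0 0 0 0 0 0 0.115;0 0 0 0 0 0 0.115;0 0 0 0 0 0 0.115;0 0 0 0 0 0 0.115;0 0 0 0 0 0 0.115'|tail -3
python3 -m pendant '0 0 0 0 0 0 0.115;0 0 0 0 0 0 0.115;0 0 0 0 0 0 0.115;0 0 0 0 0 0 0.115;0 0 0 0 0 0 0.115;0 0 0 0 0 0 0.115;0 0 0 0 0 0 0.115;0 0 0 0 0 0 0.115'|tail -3
python3 -m pendant '0 0 0 0 0 0 0.09;0 0 0 0 0 0 0.06;0 0 0 0 0 0 0.03;0 0 0 0 0 0 0;0 0 0 0 0 0 0'
cat > box.py <<'E'
from h import *
# where is the upward (bottom) face of the held box? relative to the nominal axes
def face(name,near):
    im,d,P=pts(name);hsv=cv2.cvtColor(im,cv2.COLOR_BGR2HSV)
    m=(np.linalg.norm(P-near,axis=-1)<.1)&(hsv[...,0]>9)&(hsv[...,0]<28)&(hsv[...,1]>60)
    q=P[m]
    rng=np.random.default_rng(0);best=0
    for _ in range(500):
        a=q[rng.choice(len(q),3,False)];k=np.cross(a[1]-a[0],a[2]-a[0]);k/=np.linalg.norm(k)+1e-12
        if k@n*np.sign(k[2])<.85: continue
        i=abs((q-a[0])@k)<.003
        if i.sum()>best: best=i.sum();b=i
    f=q[b];c=f.mean(0);k=np.linalg.svd(f-c)[2][2];k*=np.sign(k[2])
    f=q[abs((q-c)@k)<.004]
    v=np.cross(k,ex);v/=np.linalg.norm(v);u=np.cross(v,k)
    r=cv2.minAreaRect(np.c_[(f-c)@u,(f-c)@v].astype(np.float32)*1000)
    cc=c+u*r[0][0]/1e3+v*r[0][1]/1e3
    print(name,best,'normal in ey,n,ex',np.array([k@ey,k@n,k@ex]).round(3),'rect',np.round(r[1],1),round(r[2],1),'boxcentre est',(cc-.022*k).round(4))
    return im
E
python3 - <<'E'
from box import *
s=readout.get_state();go([0.5209,-.004,.2102],RM)
B=s['tool_pos']-.004*ex;print('expected centre',B)
ims=[face(x,B+.022*n) for x in('top','side')]
w,_,_=pts('wrist')
cv2.imwrite('pics/e.png',np.hstack([ims[1][:,120:360],ims[0][:,180:360],w])[:, :800])
E
```

```text
ft_force: [0.0, 0.1, -3.6]
opening: 0.503
grip_force: 30.0
ft_force: [-0.0, -0.1, -3.7]
opening: 0.502
grip_force: 30.0
ft_force: [-0.3, 0.7, -4.8]
opening: 0.503
grip_force: 30.0
clock: 10.5
tool_pos: [0.5212, -0.0048, 0.2103]
ee_rot: [-0.165, 0.909, -0.377, 0.068]
ft_force: [0.8, 0.3, -4.4]
opening: 0.501
grip_force: 30.0
 t 10.5 q [ 0.69  0.22 -0.68  0.82 -1.15 -2.45] F [ 0.8  0.3 -4.4] op 0.501 pos [ 0.5212 -0.0048  0.2103]
  shift now-axes [-0.   0.7 -0.6] turn [-0.    -0.     0.002] shift target-axes [-0.   0.7 -0.6]
expected centre [ 0.52017521 -0.00218538  0.21309091]
top 943 normal in ey,n,ex [-0.     1.     0.003] rect [ 93.8 139.8] 0.2 boxcentre est [ 0.5191 -0.003   0.2128]
side 1251 normal in ey,n,ex [ 0.003  1.    -0.001] rect [144.3  91.6] 89.8 boxcentre est [ 0.52   -0.0032  0.2117]
```

View pics/e.png

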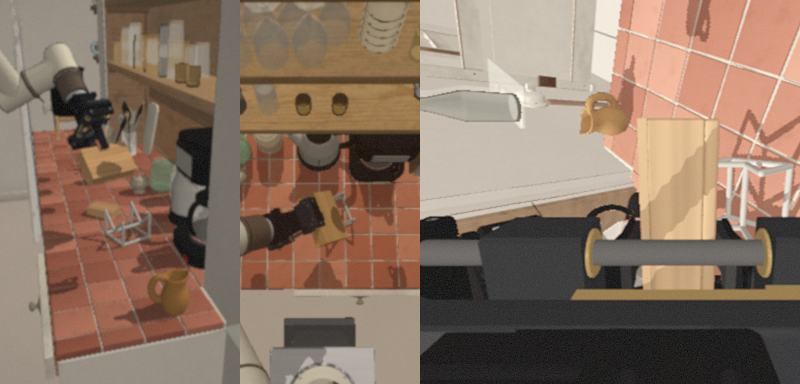

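The box is upside down, still shut and square in the grip (51 % opening, normals within 0.2°). Moving back over the stand and down.

```bash
python3 -m pendant '0 -5 -5 5 0 0 0;0 -8 -8 8 0 0 0;0 -8 -8 8 0 0 0;0 -5 -5 5 0 0 0;0 -2.1 -1.8 1.8 0 0 0;0 0 6 6 0 0 0;0 0 10 10 0 0 0;0 0 10 10 0 0 0'|tail -3; python3 -m pendant '0 0 10 10 0 0 0;0 0 10 10 0 0 0;0 0 10 10 0 0 0;0 0 10 10 0 0 0;0 0 10 10 0 0 0;0 0 6 6 0 0 0;0 0 3 3 0 0 0;0 0 0 0 0 0 0'
python3 - <<'E'
from box import *
go([0.5608,-.032,.0797],RM)
s=readout.get_state();[face(x,s['tool_pos']+.022*n) for x in('top','side')];print(C)
E
```

```text
ft_force: [-0.2, 0.6, -4.7]
opening: 0.506
grip_force: 30.0
clock: 12.25
tool_pos: [0.561, -0.0317, 0.0897]
ee_rot: [-0.165, 0.909, -0.377, 0.067]
ft_force: [0.9, -0.2, -4.6]
opening: 0.503
grip_force: 30.0
 t 12.25 q [ 0.53  0.42 -0.8   1.09 -0.9  -2.68] F [ 0.9 -0.2 -4.6] op 0.503 pos [ 0.561  -0.0317  0.0897]
  shift now-axes [0.3 6.9 7.2] turn [-0.    -0.     0.002] shift target-axes [0.3 6.9 7.2]
top 698 normal in ey,n,ex [0.001 1.    0.   ] rect [140.6 107.2] 90.0 boxcentre est [ 0.5598 -0.0322  0.0894]
side 1192 normal in ey,n,ex [0.006 1.    0.012] rect [ 91.5 142.6] 0.1 boxcentre est [ 0.5594 -0.0298  0.0919]
[ 0.56   -0.0297  0.0815]
```

```bash
python3 -m pendant '0 0 1.5 1.5 0 0 0;0 0 1.5 1.5 0 0 0;0 0 1.5 1.5 0 0 0;0 0 1 1 0 0 0;0 0 0 0 0 0 0'; python3 -m pendant '0 0 0.6 0.6 0 0 0;0 0 0.4 0.4 0 0 0;0 0 0 0 0 0 0'; python3 -m pendant '0 0 0.4 0.4 0 0 0;0 0 0 0 0 0 0'
```

```text
clock: 12.85
tool_pos: [0.561, -0.0318, 0.0821]
ee_rot: [-0.165, 0.909, -0.377, 0.068]
ft_force: [0.1, -0.0, -3.3]
opening: 0.501
grip_force: 30.0
clock: 13.15
tool_pos: [0.5611, -0.0317, 0.0808]
ee_rot: [-0.165, 0.909, -0.377, 0.068]
ft_force: [0.0, 0.2, -4.0]
opening: 0.502
grip_force: 30.0
clock: 13.35
tool_pos: [0.5611, -0.0317, 0.0803]
ee_rot: [-0.165, 0.909, -0.377, 0.068]
ft_force: [0.7, -1.0, -4.7]
opening: 0.503
grip_force: 30.0
```

```bash
python3 -m pendant '0 0 0.4 0.4 0 0 0;0 0 0 0 0 0 0'|sed -n '2p;4p';python3 -m pendant '0 0 0.4 0.4 0 0 0;0 0 0 0 0 0 0'|sed -n '2p;4p';python3 -m pendant '0 0 0.2 0.2 0 0 0;0 0 0 0 0 0 0'|sed -n '2p;4p'
```

```text
tool_pos: [0.5612, -0.0318, 0.08]
ft_force: [0.4, -0.7, -2.8]
tool_pos: [0.5615, -0.0318, 0.0798]
ft_force: [-0.0, -1.0, -1.1]
tool_pos: [0.5615, -0.0318, 0.0798]
ft_force: [-1.8, 1.1, 1.6]
```

The weight is now carried by both arms of the stand. Releasing.

```bash
python3 -m pendant '0.52 0 0 0 0 0 0;0.55 0 0 0 0 0 0;0.6 0 0 0 0 0 0;0.65 0 0 0 0 0 0;0.68 0 0 0 0 0 0;0.68 0 0 0 0 0 0'
python3 - <<'E'
from box import *
s=readout.get_state();ims=[face(x,s['tool_pos']+.022*n) for x in('top','side')];print(C)
cv2.imwrite('pics/f.png',np.hstack([cv2.resize(ims[1][150:270,170:320],None,fx=3,fy=3),cv2.resize(ims[0][150:270,230:330],None,fx=3,fy=3)]))
E
```

```text
clock: 14.55
tool_pos: [0.5611, -0.0318, 0.0789]
ee_rot: [-0.165, 0.909, -0.377, 0.068]
ft_force: [0.8, 0.1, 0.7]
opening: 0.669
grip_force: 0.0
top 682 normal in ey,n,ex [-0.  1. -0.] rect [139.7  97.7] 89.9 boxcentre est [ 0.5592 -0.0304  0.0818]
side 1198 normal in ey,n,ex [0.001 1.    0.   ] rect [ 91.2 142.8] 0.2 boxcentre est [ 0.559  -0.0305  0.0813]
[ 0.56   -0.0297  0.0815]
```

View pics/f.png

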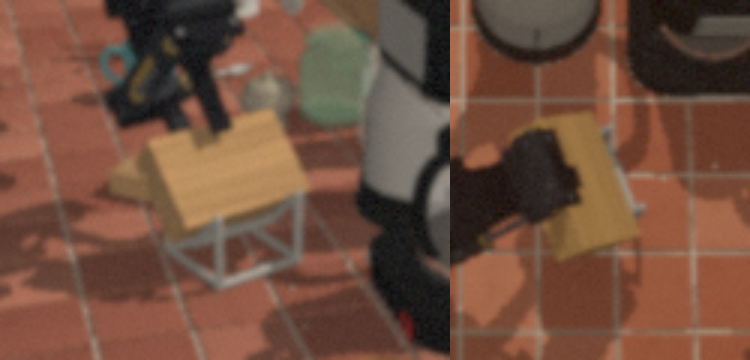

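The box sits flat and square in the stand with its plain bottom uppermost at (225,175) px. Its centre is within 1 mm of the seat. Withdrawing along the fingers.

```bash
python3 -m pendant '0.68 0 0 -5 0 0 0;0.68 0 0 -15 0 0 0;0.68 0 0 -15 0 0 0;0.68 0 0 -15 0 0 0;0.68 0 0 -20 0 0 0;0.68 0 0 -20 0 0 0;0.68 0 0 -30 0 0 0;0.68 0 0 -30 0 0 0'; python3 -m pendant '0.68 0 0 -20 0 0 0;0.68 0 0 0 0 0 0;0.68 0 0 0 0 0 0'|head -1
python3 - <<'E'
from box import *
im=[face(x,C+.022*n) for x in('top','side')]
w,_,_=pts('wrist');cv2.imwrite('pics/g.png',np.hstack([w,im[1][:,150:360]]))
E
```

```text
clock: 15.45
tool_pos: [0.5232, 0.0684, 0.1857]
ee_rot: [-0.165, 0.909, -0.377, 0.067]
ft_force: [0.8, 0.6, 0.6]
opening: 0.681
grip_force: 0.0
clock: 15.75
top 849 normal in ey,n,ex [-0.001  1.    -0.002] rect [140.9 104.2] 89.9 boxcentre est [ 0.5609 -0.0326  0.0789]
side 1221 normal in ey,n,ex [-0.002  1.     0.009] rect [ 90.6 143.9] 0.2 boxcentre est [ 0.559  -0.0301  0.0815]
```

View pics/g.png

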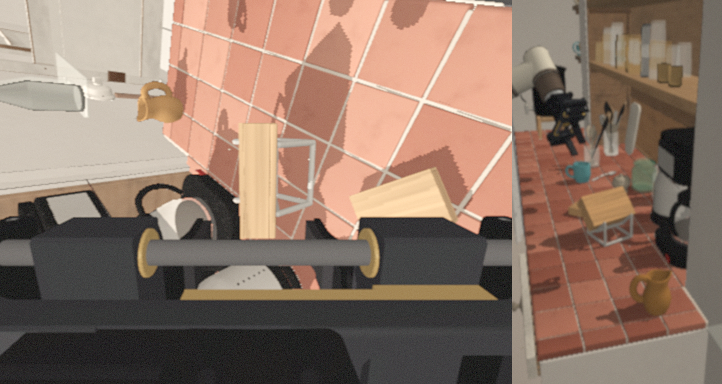

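The box rests shut on the stand, edge-on at (258,180) px in the wrist view, with the robot clear. Handing in.

```bash
python3 -c "
from rig import ticket;print(ticket.finish_job())"
```

```text
the job is handed in; nothing more can be done
None
```

The box is turned over and leaning squarely and centrally on the same stand, lid face flat on the long sloping wires and held shut throughout; it was handed in at about 16 s with the robot clear of it, and the judge gave no result back.

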